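# Throw the cylinder-head clamp with the extension bar

### The arm

A 6-joint arm with a two-finger parallel gripper is mounted at the origin on the work surface. World frame = base frame: x ahead of the robot, y to its left, z up, the work surface at z = 0. Lengths are in m, angles in degrees, forces in N, time in s.
With the tool pointing down it reaches from about 0.4 to 0.825 m from the base axis. Payload 7 kg.
Tool frame: the origin (TCP) lies on the front face of the gripper's body, between the roots of the fingers; the fingertips stand 66 mm ahead of it and the grasp point (between the pads) lies 47 mm ahead of it; z points along the fingers, y is the line along which they close (so a half turn about z gives the same grasp; the last joint's range is limited). The gripper opens to 88 mm and grips with 3 to 60 N. Pads are 19 mm wide; open, the fingers measure 130 mm over their backs; the gripper's body (78 mm by 193 mm) begins 47 mm behind the grasp point.
Start: joints at [91.221, 20.546, 0.682, 0, -70.136, -16.507], TCP at [0.178, 0.651, 0.292] pointing down, gripper open.
Joint ranges: [-176.03, 176.03], [-82.01, 121.73], [-58.28, 71.71], [-173.87, 95.51], [-174.79, -0.11], [-173.66, 173.66]. Speed limits (degrees/s): [136.94, 136.94, 172.46, 180, 180, 180].

### API

Orientations are given as [roll, pitch, yaw] about the fixed x, y, z axes, in that order (R = Rz(yaw) Ry(pitch) Rx(roll)).
In Python, from plant import ctrl gives the robot as it stands.
- The arm moves only by the tool send_rows, never from a script. Its argument "deltas" is a list of rows, each a list of 2 entries, a list of its own where there are three numbers: the shift along the tool's x, y, z each as a share of 800 mm, from -1 to 1, then the turn about the tool's z as a share of 90 degrees, from -1 to 1. A call has exactly 5 rows; each row is the pose to reach, as a shift and turn from the pose commanded when the call began, along the tool's axes at that moment; what a row does not reach only later rows make up. A row lasts 1/12 s, in which the tool goes at most 41.7 mm and 7.16 degrees, less where a joint would pass 70% of its speed; a pose out of reach is approached as far as the arm can. A call with a number of a shift or a turn outside -1 to 1 is refused whole. A call with a gripper value outside its range is refused whole. "gripper" is the opening, from 0 (shut) to 1 (fully open), set as the call begins (left out, the last holds). The fingers move at their own pace and stop on an object; the grip force is fixed at half the most. Time passes only in rows, so rows that repeat a pose let the fingers close, or fill a call up. It gives the time, the measured TCP pose, the force, the opening and the grip force at its end, in the units of the state.
- ctrl.get_obs(): the state, without advancing time (a new reading comes with each control period).
- ctrl.snapshot(name): name is "side" or "top"; returns a dict with "color" (420x560x3 uint8, red, green, blue), "vertical_fov" (degrees; the focal length in pixels is half the picture's height over the tangent of half this angle, whatever the lens; pixels are square), "cx", "cy" (the principal point, pixels), "rvec" (rotation vector, rad) and "tvec" (3), from world to camera coordinates, as OpenCV has them. Camera axes: x right, y down, z forward; pixel columns grow to the right and rows downward; lengths in m; the calibration is good to about 2 mm. A picture is of the moment at which its call begins. There is no depth.
- ctrl.close_job(): hands the job in; it is judged then, once.
Trained networks look in a picture, given as the dict that the camera call returned (one of the last four; its "shot" number tells which), for a name from the list of things; names that differ only in an ending like _2 or _b are one class to them, and where a whole thing is asked for, a point or a joint stands for the part that bears it (a point fixed in the world has none). Each returns a list of dicts, best first, with "conf" (0 to 1); they miss things now and then, are a little off and sometimes report something else, mostly with a low value. They report only what shows in the picture. A call takes as long as a camera call. They do not tell look-alikes from the thing itself.
- ctrl.boxes_of(picture, thing): "xy" ([column, row] as shares, 0 to 1, of the picture: columns of its width, rows of its height, amid what is visible of it).
- ctrl.cut_out(picture, thing): "pixels" (420x560 bool, what is visible of it) and "xy" ([column, row] as shares, 0 to 1, of the picture: columns of its width, rows of its height, amid what is visible of it).
The state is a dict: "clock": time; "joint_pos": joint angles; "qvel": joint speeds; "tau": joint torques, N m; "tool_pos": TCP position; "orientation": TCP orientation; "force": force on the tool from outside, world axes, zero at the start; "moment": the same for the moment, N m; "opening": finger opening in m; "gripper_force": force on a finger pad.
Only numpy, scipy, OpenCV 4.12 (cv2) and the standard library are available. Lean on these libraries where they do the work, as an engineer would, in place of code of your own. Each camera call takes 0.05 s, during which the arm holds its last target. There are 200 camera calls.

### The job

Clamp the cylinder head against the blue fence: pick up the yellow extension bar, lower its open channel over the red clamp lever, and swing the lever clockwise with it until the clamp snaps past its dead point and is fully closed. Then lift the bar off and lay it back flat on the black rubber mat. Work the lever with the bar only, never with the gripper, and leave the other things on the bench where they are.

Things in the scene. Friction and masses are not known exactly. Their poses are not given: they have to be found in the camera images.
- clamp_lever (a joint): Lever swing, rad: 0 = fully open, grows clockwise seen from above, 1.62 = closed on its stop; starts at 0.05 to 0.16. Resistance peaks at about 3 N m near 0.85 (30 N at the bare lever, about 16 N at the bar's grip) and falls to nothing at the dead point, 1.45. Let go before that, it springs back open; beyond 1.49 it snaps shut and stays.
- lever_pivot (a point): On the lever's upright pivot axis, level with the middle of the lever's height (95 mm above the table). A steel post on a low blue pedestal on the fixture plate; a round hub of radius 20 mm surrounds it, and a crank and brass link below it drive the plunger, all of that lower than 75 mm.
- lever_tip (a point): Middle of the end face of the lever's free end, 115 mm from the pivot axis and 95 mm above the table; it moves with the lever. The lever is a straight level red bar, 12 mm wide and 14 mm high, from pivot to tip.
- bar: Yellow extension bar, black sleeve on its tail, 280 x 28 x 34 mm high, 0.45 kg, starting flat on the mat. Origin: centre of underside; x along the bar to the socket end, z up. Solid but for the last 90 mm (x 50 to 140 mm): a channel open below and at the end, 19 mm wide, 26 mm deep, to lower over the lever. Origin 175 mm from the pivot: it covers the lever from 35 mm off the pivot.
- bar_grip (a point): Where the bar is best held, near its balance point: on its centre line, half-way up (17 mm above its underside), at x = -30 mm. The bar is 28 mm wide there. Axes as the bar.
- bar_socket (a point): Middle of the bar's channel: on the centre line, at x = 95 mm, 13 mm above the underside.
- mat: Black rubber mat fixed on the table, 300 (x) x 200 (y) x 3 mm. Origin at the centre of its underside.
- fixture: Fixed steel plate, 170 (x) x 350 (y) x 12 mm, carrying clamp, nest and fence. Origin on the table under the lever's pivot; the y axis is the direction in which the plunger pushes the cylinder head to the fence. The open lever points 235 degrees, the closed lever about 142 degrees, counter-clockwise from its x axis.
- head_center (a point): Centre of the finned aluminium cylinder head, 92 x 100 mm and 58 mm high (brass plug to 68 mm), 0.9 kg, loose on the fixture plate between two low rails. It starts 4 to 17 mm short of the blue fence; the plunger pushes it home as the clamp closes. Do not handle it.
- fence_face (a point): Middle of the blue fence's face that the head is pressed against. The head's centre is 50 mm from it when home.
- jar: Bystander: green glass jar, 68 mm across, 110 mm high. Origin under its centre.
- spray_can: Bystander: red can, 60 mm across, 150 mm high. Origin under its centre.
- tin: Bystander: blue tin, 84 mm across, 90 mm high. Origin under its centre.
- wrench: Bystander: steel wrench lying on the table. Origin under its middle.
- screwdriver: Bystander: red screwdriver lying on the table. Origin under its middle.
There are look-alikes about, which are no part of the job. What is shaped like the part that bears head_center but orange, pink or purple is not meant.

How it is judged:
By the outcome, as a careful person would: the job done as asked, in the order asked, and still so for the second after the job is handed in, with the robot touching nothing.
It also fails if it takes over 64 s, if anything falls off the work surface, if the arm or the gripper's body presses on something with over 40 N, if the wrist force passes 120 N, or if a joint passes its speed limit or range.

## Working session

There is one attempt and no reset: what is moved stays moved. The work goes in short steps, Python scripts to look and compute and a tool call to move; the robot and the scene stay as the last step left them, time stands still between calls to the robot, and variables do not carry over. Pictures are saved under pics/ and viewed, at most 10 in all, crops included, and the job is handed in when it is done.

Besides the shell and the picture viewer there is one more tool, called after "Call:" as name(argument=value, ...), one argument or row to a line, values as JSON. send_rows: Moves the arm, as the interface text tells. Shift numbers are shares of 800 mm and turn numbers shares of 90 degrees, none past 1 either way. Its arguments: {"type":"object","properties":{"deltas":{"type":"array","items":{"type":"array"}},"gripper":{"type":"number"}},"required":["deltas"]}

```bash
mkdir -p pics; ls; cat > h.py <<'E'
import numpy as np, cv2
from plant import ctrl
def cam(p):
    H,W=p["color"].shape[:2]; f=H/2/np.tan(np.radians(p["vertical_fov"])/2)
    return f,p["cx"],p["cy"],cv2.Rodrigues(np.array(p["rvec"],float))[0],np.array(p["tvec"],float).ravel()
def px2w(p,uv,z):
    f,cx,cy,R,t=cam(p); d=R.T@np.array([(uv[0]-cx)/f,(uv[1]-cy)/f,1]); c=-R.T@t
    return c+d*(z-c[2])/d[2]
def w2px(p,X):
    f,cx,cy,R,t=cam(p); q=R@np.array(X,float)+t; return np.array([cx+f*q[0]/q[2],cy+f*q[1]/q[2]])
def save(p,n): cv2.imwrite("pics/"+n,cv2.cvtColor(p["color"],cv2.COLOR_RGB2BGR))
E
python3 - <<'E'
from h import *
o=ctrl.get_obs(); print({k:np.round(v,3).tolist() for k,v in o.items()})
for n in ("top","side"):
    p=ctrl.snapshot(n); save(p,n+"0.png"); f,cx,cy,R,t=cam(p); print(n,f,cx,cy,(-R.T@t).round(3),R.round(3).tolist(),p.keys())
    for th in ["clamp_lever","lever_pivot","lever_tip","bar","bar_grip","bar_socket","mat","fixture","head_center","fence_face","jar","spray_can","tin","wrench","screwdriver"]:
        try:
            for r in ctrl.boxes_of(p,th)[:4]:
                uv=np.array(r["xy"])*[560,420]; print(n,th,round(r["conf"],2),uv.round(1),px2w(p,uv,0.0).round(3)[:2])
        except Exception as e: print(th,e)
E
```

```text
pics
{'clock': 0.0, 'joint_pos': [91.222, 20.591, 0.635, -0.02, -70.136, -16.507], 'qvel': [-0.004, 0.044, 0.062, 0.081, 0.039, -0.084], 'tau': [0.001, -58.271, 29.305, 6.997, 0.007, -0.0], 'tool_pos': [0.178, 0.651, 0.291], 'orientation': [179.906, -0.008, -15.292], 'force': [-0.578, -0.505, -0.301], 'moment': [0.045, 0.002, -0.021], 'gripper_force': 0.0, 'opening': 0.088}
top 473.9622870961573 284.1468502825202 210.5940485299972 [0.243 0.095 1.498] [[0.017, -1.0, 0.01], [-0.985, -0.018, -0.172], [0.172, -0.007, -0.985]] dict_keys(['color', 'vertical_fov', 'cx', 'cy', 'rvec', 'tvec', 'shot'])
top clamp_lever 0.83 [320.6 162.1] [ 0.668 -0.032]
top lever_pivot 0.93 [293.9 165.9] [0.653 0.056]
top lever_tip 0.6 [326.2 162.1] [ 0.668 -0.05 ]
top bar 0.9 [433.2 217.9] [ 0.49  -0.394]
top bar_grip 0.91 [429.6 218.4] [ 0.488 -0.382]
top bar_grip 0.73 [260.  152.6] [0.696 0.167]
top bar_grip 0.37 [387.3 124.8] [ 0.8   -0.253]
top bar_grip 0.23 [322.2 160.3] [ 0.674 -0.037]
top bar_socket 0.71 [430.3 214. ] [ 0.502 -0.385]
top mat 0.63 [427.1 225.6] [ 0.464 -0.374]
top fixture 0.81 [295.6 16
[... 1549 characters left out ...]
ide head_center 0.76 [399.1 155.3] [0.465 0.687]
side head_center 0.72 [350.  232.7] [0.658 0.219]
side head_center 0.68 [322.3 175.3] [0.376 0.376]
side fence_face 0.78 [315.1 255.5] [0.663 0.068]
side fence_face 0.16 [401.  185.9] [0.598 0.535]
side jar 0.9 [346.6 149.8] [0.31  0.567]
side jar 0.69 [149.  287.3] [ 0.464 -0.36 ]
side jar 0.35 [310.7 255.3] [0.654 0.058]
side spray_can 0.6 [364.6 158.4] [0.396 0.573]
side spray_can 0.29 [146.8 290.8] [ 0.471 -0.371]
side tin 0.7 [283.2 240.4] [0.552 0.041]
side tin 0.57 [399.7 184.3] [0.589 0.539]
side wrench 0.57 [256.9 218.6] [0.419 0.047]
side screwdriver 0.87 [259.2 335.8] [ 0.786 -0.238]
side screwdriver 0.38 [347.6 150.1] [0.314 0.568]
```

View pics/top0.png

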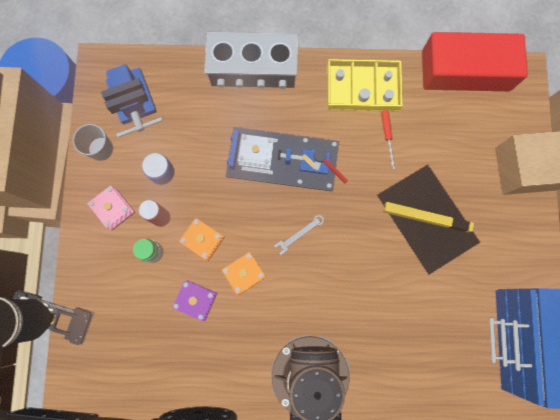

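View pics/side0.png

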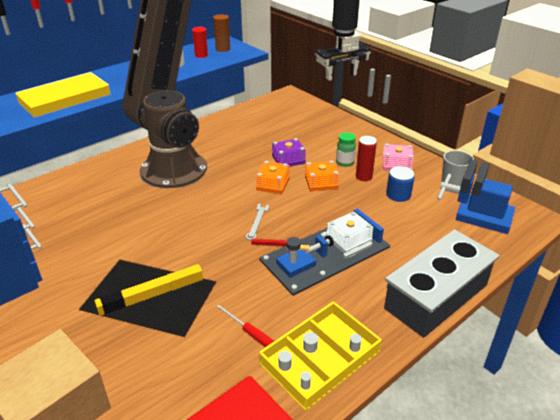

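Real head: the silver one at top (257,152) / side (350,232), on the fixture plate by the blue fence. The look-alikes are orange (202,239) and (243,273), purple (194,301) and pink (110,207), which are excluded by colour. The bar is at top (387,208)–(473,227), with the black tail at right. Lever tip is at top (346,182). I'll confirm in one enlarged crop and fit poses.

```bash
cat >> h.py <<'E'
from scipy.optimize import minimize, differential_evolution
def box(x0,x1,w,z0,z1): return np.array([[x,y,z] for x in (x0,x1) for y in (-w/2,w/2) for z in (z0,z1)])
def hullmask(p,P):
    uv=np.array([w2px(p,q) for q in P]); m=np.zeros((1680,2240),np.uint8)
    cv2.fillConvexPoly(m,cv2.convexHull((np.round((uv+.5)*4-.5)).astype(np.int32)),1)
    return cv2.resize(m.astype(np.float32),(560,420),interpolation=cv2.INTER_AREA)
def place(P,x,y,a):
    c,s=np.cos(a),np.sin(a); return P@np.array([[c,s,0],[-s,c,0],[0,0,1]])+[x,y,0]
def fit(pm,P,x0,step,ign=None):
    # pm: list of (picture,mask)
    def cost(v):
        return sum(np.abs(hullmask(p,place(P,*v))-m).sum()/m.sum() for p,m in pm)
    S=np.array([x0]+[np.array(x0)+np.eye(3)[i]*step[i] for i in range(3)])
    r=minimize(cost,x0,method="Nelder-Mead",options=dict(initial_simplex=S,xatol=1e-5,fatol=1e-5,maxiter=300)); return r.x,r.fun
E
python3 - <<'E'
from h import *
P={n:ctrl.snapshot(n) for n in("top","side")}
pm=[];lm=[]
for n,p in P.items():
    r=ctrl.cut_out(p,"bar"); print(n,[(round(q["conf"],2),(np.array(q["xy"])*[560,420]).round(),q["pixels"].sum()) for q in r])
    pm.append((p,r[0]["pixels"].astype(np.float32)))
    r=ctrl.cut_out(p,"clamp_lever"); print(n,[(round(q["conf"],2),(np.array(q["xy"])*[560,420]).round(),q["pixels"].sum()) for q in r])
    hsv=cv2.cvtColor(p["color"],cv2.COLOR_RGB2HSV); red=((hsv[...,0]<8)|(hsv[...,0]>172))&(hsv[...,1]>140)&(hsv[...,2]>60)
    k,lab,st,ce=cv2.connectedComponentsWithStats(red.astype(np.uint8))
    for i in range(1,k):
        if st[i,4]>25: print("red",n,st[i],ce[i].round())
    lm.append((p,r[0]["pixels"].astype(np.float32))) if r else None
    t=px2w(p,[387,208],.037) if n=="top" else None
B=box(-.14,.14,.028,.003,.037)
a=px2w(P["top"],(387,208),.037);b=px2w(P["top"],(473,227),.037);c=(a+b)/2;x0=[c[0],c[1],np.arctan2(*(a-b)[1::-1])]
print("bar0",x0)
for pp in (pm,pm[:1],pm[1:]): v,f=fit(pp,B,x0,[.01,.01,.1]);print("bar",v.round(4),np.degrees(v[2]),f)
out=np.zeros((600,800,3),np.uint8)
def crop(p,x,y,w,h): return cv2.resize(cv2.cvtColor(p["color"][y:y+h,x:x+w],cv2.COLOR_RGB2BGR),(400,300),interpolation=cv2.INTER_CUBIC)
out[:300,:400]=crop(P["top"],225,115,133,100);out[:300,400:]=crop(P["side"],240,195,160,120)
out[300:,:400]=crop(P["top"],370,165,133,100);out[300:,400:]=cv2.resize((np.dstack([lm[0][1]]*3)[115:215,225:358]*255).astype(np.uint8),(400,300))
cv2.imwrite("pics/crop1.png",out)
E
```

```text
top [(0.59, array([432., 219.]), np.int64(980)), (0.19, array([160., 165.]), np.int64(703))]
top [(0.94, array([322., 163.]), np.int64(396))]
red top [ 422   33  106   58 5697] [474.  62.]
red top [382 110  10  30 204] [386. 125.]
red top [324 160  24  23 115] [336. 172.]
side [(0.6, array([148., 289.]), np.int64(1744))]
side [(0.84, array([285., 243.]), np.int64(429))]
red side [31  0  9  9 69] [35.  4.]
red side [192  27  15  30 365] [200.  41.]
red side [356 142  20  39 583] [365. 162.]
red side [251 239  36   8 219] [269. 242.]
red side [242 322  32  25 319] [257. 334.]
red side [ 187  376  106   44 2415] [243. 404.]
bar0 [np.float64(0.4846670786943781), np.float64(-0.37161690233404937), np.float64(1.3671135309149922)]
bar [ 0.4902 -0.3685  1.3505] 77.37606970677585 0.1671462506055832
bar [ 0.4898 -0.3691  1.3538] 77.56565446998347 0.07429847121238708
bar [ 0.4897 -0.3676  1.3419] 76.88245291141958 0.07873423397541046
```

View pics/crop1.png

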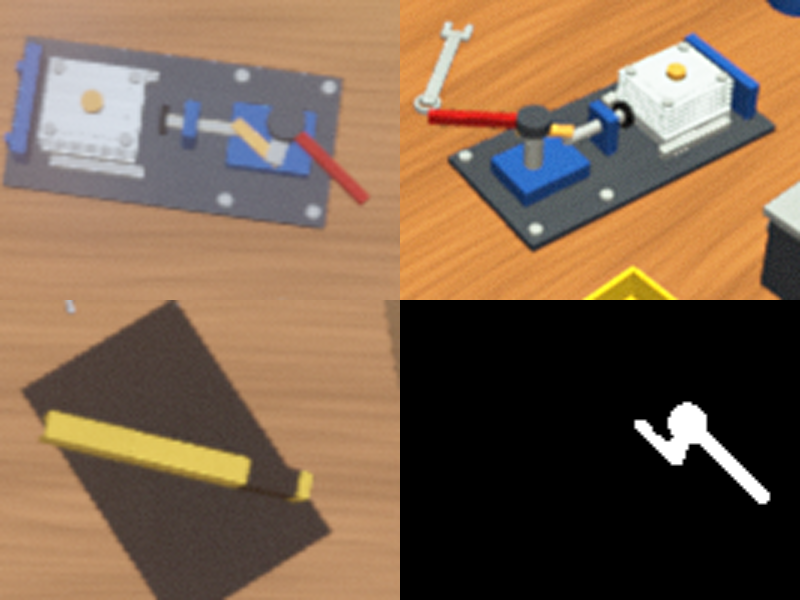

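```bash
cat >> h.py <<'E'
def lever_mask(p):
    hsv=cv2.cvtColor(p["color"],cv2.COLOR_RGB2HSV); red=((hsv[...,0]<10)|(hsv[...,0]>168))&(hsv[...,1]>110)&(hsv[...,2]>50)
    k,lab,st,ce=cv2.connectedComponentsWithStats(red.astype(np.uint8))
    pr=w2px(p,[.6,-.02,.095]); i=1+min(range(k-1),key=lambda i:np.hypot(*(ce[i+1]-pr))+(1e3 if st[i+1,4]<40 else 0))
    return (lab==i).astype(np.float32)
E
python3 - <<'E'
from h import *
P={n:ctrl.snapshot(n) for n in("top","side")}
lm=[(p,lever_mask(p)) for p in P.values()]
for p,m in lm: print(m.sum(),np.argwhere(m>0).min(0),np.argwhere(m>0).max(0))
a=px2w(P["top"],(322,160),.102);b=px2w(P["top"],(347,182),.102); d=(b-a)/np.linalg.norm(b-a); piv=b-.115*d
x0=[piv[0],piv[1],np.arctan2(d[1],d[0])];print(x0)
L=box(.02,.115,.012,.088,.102)
for pp in (lm,lm[:1],lm[1:]):
    v,f=fit(pp,L,x0,[.01,.01,.1]);print("lever",v.round(4),np.degrees(v[2]),f)
v,_=fit(lm,L,x0,[.01,.01,.1])
# hub centre check: dark cap
for n,uv in (("top",(225+283/3,115+122/3)),("side",(240+132/2.5,195+112/2.5))): print(n,"hub@.11",px2w(P[n],uv,.108).round(4))
# plate corners (z=12mm), top crop
C=[px2w(P["top"],(225+u/3,115+w/3),.012)[:2] for u,w in((25,37),(342,78),(324,227),(5,186))]
print(np.round(C,4)); 
for i in range(4): e=C[(i+1)%4]-C[i]; print(np.linalg.norm(e).round(3),np.degrees(np.arctan2(e[1],e[0])).round(1))
M=[px2w(P["top"],u,.003)[:2] for u in ((377.5,195),(428.5,165.5),(479.5,241),(431,272.5))]
print(np.round(M,4),np.mean(M,0))
for i in range(4): e=M[(i+1)%4]-M[i]; print(np.linalg.norm(e).round(3),np.degrees(np.arctan2(e[1],e[0])).round(1))
for c in ctrl.cut_out(P["side"],"mat")[:1]: print(c["conf"],c["pixels"].sum())
E
```

```text
155.0 [159 323] [182 347]
234.0 [238 251] [246 286]
[np.float64(0.6544657371607883), np.float64(-0.017124858208353966), np.float64(-2.2967701432016168)]
lever [ 0.6635 -0.0191 -2.3572] -135.05645261171523 0.29695168137550354
lever [ 0.6635 -0.0203 -2.3637] -135.43113490015924 0.14758063852787018
lever [ 0.6614 -0.0156 -2.3074] -132.20698537390388 0.125
top hub@.11 [ 0.6573 -0.0185  0.108 ]
side hub@.11 [ 0.663  -0.0203  0.108 ]
[[ 0.7766  0.2563]
 [ 0.7369 -0.0906]
 [ 0.5703 -0.0707]
 [ 0.6088  0.2719]]
0.349 -96.5
0.168 173.2
0.345 83.6
0.169 -5.3
[[ 0.5607 -0.2155]
 [ 0.6623 -0.3842]
 [ 0.4174 -0.538 ]
 [ 0.3152 -0.3796]] [ 0.48889067 -0.37933474]
0.197 -58.9
0.289 -147.9
0.188 122.8
0.295 33.8
0.61 4806
```

The crop confirms the set: silver head at top crop (90,100), dark hub at (283,122), lever tip at (365,200). The bar's yellow socket end is at (45,428) and its black tail at (300,485). Pivot is about (0.662,-0.019), lever direction -135°, fixture yaw about -6.3°. I'll plan the approach now.

```bash
cat >> h.py <<'E'
def plan(cur,wps,kind=None):
    """cur, wps: (x,y,z,yaw deg[,calls]); prints 5 rows per call, straight line, even steps"""
    for w in wps:
        n=w[4]; a=np.array(cur[:4],float); b=np.array(w[:4],float)
        for i in range(n):
            s=a+(b-a)*i/n; y=np.radians(s[3]); rows=[]
            for k in range(1,6):
                d=(b-a)/n*k/5
                sh=[d[0]*np.cos(y)+d[1]*np.sin(y), d[0]*np.sin(y)-d[1]*np.cos(y), -d[2]]
                rows.append([[round(float(q)/.8,4) for q in sh],round(float(-d[3]/90),4)])
            print(rows)
        print('--',w); cur=w
E
python3 - <<'E'
from h import *
plan((.178,.651,.292,-15.3),[(.52,.30,.292,-15.3,3),(.55,-.05,.26,-60,2),(.4835,-.398,.17,-102.6,2)])
E
```

```text
[[[0.0352, 0.0207, -0.0], -0.0], [[0.0704, 0.0414, -0.0], -0.0], [[0.1056, 0.0621, -0.0], -0.0], [[0.1408, 0.0828, -0.0], -0.0], [[0.176, 0.1035, -0.0], -0.0]]
[[[0.0352, 0.0207, -0.0], -0.0], [[0.0704, 0.0414, -0.0], -0.0], [[0.1056, 0.0621, -0.0], -0.0], [[0.1408, 0.0828, -0.0], -0.0], [[0.176, 0.1035, -0.0], -0.0]]
[[[0.0352, 0.0207, -0.0], -0.0], [[0.0704, 0.0414, -0.0], -0.0], [[0.1056, 0.0621, -0.0], -0.0], [[0.1408, 0.0828, -0.0], -0.0], [[0.176, 0.1035, -0.0], -0.0]]
-- (0.52, 0.3, 0.292, -15.3, 3)
[[[0.0152, 0.0412, 0.004], 0.0497], [[0.0303, 0.0824, 0.008], 0.0993], [[0.0455, 0.1236, 0.012], 0.149], [[0.0606, 0.1648, 0.016], 0.1987], [[0.0758, 0.206, 0.02], 0.2483]]
[[[0.0297, 0.0323, 0.004], 0.0497], [[0.0594, 0.0647, 0.008], 0.0993], [[0.0891, 0.097, 0.012], 0.149], [[0.1188, 0.1294, 0.016], 0.1987], [[0.1485, 0.1617, 0.02], 0.2483]]
-- (0.55, -0.05, 0.26, -60, 2)
[[[0.0335, 0.0289, 0.0112], 0.0473], [[0.067, 0.0579, 0.0225], 0.0947], [[0.1005, 0.0868, 0.0338], 0.142], [[0.1341, 0.1158, 0.045], 0.1893], [[0.1676, 0.1447, 0.0562], 0.2367]]
[[[0.0417, 0.0148, 0.0112], 0.0473], [[0.0835, 0.0296, 0.0225], 0.0947], [[0.1252, 0.0444, 0.0338], 0.142], [[0.167, 0.0592, 0.045], 0.1893], [[0.2087, 0.074, 0.0562], 0.2367]]
-- (0.4835, -0.398, 0.17, -102.6, 2)
```

Call:
send_rows(
  deltas=[
    [[0.035,0.021,0],0],
    [[0.07,0.041,0],0],
    [[0.106,0.062,0],0],
    [[0.141,0.083,0],0],
    [[0.176,0.1035,0],0],
  ],
  gripper=1,
)

```text
clock: 2.47
tool_pos: [0.2928, 0.5329, 0.2923]
orientation: [-180.0, -0.0, -15.3]
force: [-0.5, -0.2, -0.3]
opening: 0.0874
gripper_force: 0.0
```

Call:
send_rows(
  deltas=[
    [[0.035,0.021,0],0],
    [[0.07,0.041,0],0],
    [[0.106,0.062,0],0],
    [[0.141,0.083,0],0],
    [[0.176,0.1035,0],0],
  ],
)

```text
clock: 2.88
tool_pos: [0.4068, 0.4158, 0.2925]
orientation: [-180.0, -0.0, -15.3]
force: [0.7, 0.6, 0.5]
opening: 0.0876
gripper_force: 0.0
```

Call:
send_rows(
  deltas=[
    [[0.035,0.021,0],0],
    [[0.07,0.041,0],0],
    [[0.106,0.062,0],0],
    [[0.141,0.083,0],0],
    [[0.176,0.1035,0],0],
  ],
)

```text
clock: 3.3
tool_pos: [0.5209, 0.2988, 0.2924]
orientation: [-180.0, -0.0, -15.3]
force: [-0.1, -0.5, -0.2]
opening: 0.0876
gripper_force: 0.0
```

Call:
send_rows(
  deltas=[
    [[0.015,0.041,0.004],0.05],
    [[0.03,0.082,0.008],0.1],
    [[0.046,0.124,0.012],0.149],
    [[0.061,0.165,0.016],0.199],
    [[0.076,0.206,0.02],0.248],
  ],
)

```text
clock: 3.72
tool_pos: [0.535, 0.1234, 0.2762]
orientation: [-180.0, -0.0, -37.8]
force: [1.2, -0.4, 0.1]
opening: 0.0875
gripper_force: 0.0
```

Call:
send_rows(
  deltas=[
    [[0.03,0.032,0.004],0.05],
    [[0.059,0.065,0.008],0.1],
    [[0.089,0.097,0.012],0.149],
    [[0.119,0.129,0.016],0.199],
    [[0.1485,0.162,0.02],0.248],
  ],
)

```text
clock: 4.13
tool_pos: [0.5501, -0.0517, 0.2604]
orientation: [-180.0, -0.0, -60.1]
force: [0.4, 0.2, -0.2]
opening: 0.0873
gripper_force: 0.0
```

Tracking is good, so I'll go on to the pre-grasp pose.

Call:
send_rows(
  deltas=[
    [[0.0335,0.029,0.011],0.047],
    [[0.067,0.058,0.0225],0.095],
    [[0.1005,0.087,0.034],0.142],
    [[0.134,0.116,0.045],0.189],
    [[0.168,0.145,0.056],0.237],
  ],
)

```text
clock: 4.55
tool_pos: [0.5166, -0.2261, 0.2152]
orientation: [-180.0, -0.0, -81.4]
force: [1.3, 1.1, -0.1]
opening: 0.0873
gripper_force: 0.0
```

Call:
send_rows(
  deltas=[
    [[0.042,0.015,0.011],0.047],
    [[0.083,0.03,0.0225],0.095],
    [[0.125,0.044,0.034],0.142],
    [[0.167,0.059,0.045],0.189],
    [[0.208,0.072,0.056],0.236],
  ],
)

```text
clock: 4.97
tool_pos: [0.4849, -0.3995, 0.1703]
orientation: [-180.0, -0.0, -102.7]
force: [1.7, 0.6, 0.9]
opening: 0.0877
gripper_force: 0.0
```

```bash
python3 - <<'E'
from h import *
o=ctrl.get_obs(); print(o["tool_pos"],o["orientation"],o["joint_pos"])
c=(*o["tool_pos"],o["orientation"][2])
plan(c,[(.4837,-.3978,.074,-102.6,2)])
E
```

```text
[ 0.48488088 -0.39951099  0.17025011] [-1.79985322e+02 -6.51583074e-03 -1.02702971e+02] [-2.17089048e+01  2.19035569e+01 -1.43715741e+01  5.13369929e-03
 -5.37093523e+01  9.00289624e+00]
[[[-0.0002, 0.0002, 0.012], -0.0001], [[-0.0004, 0.0004, 0.0241], -0.0002], [[-0.0005, 0.0006, 0.0361], -0.0003], [[-0.0007, 0.0008, 0.0481], -0.0005], [[-0.0009, 0.001, 0.0602], -0.0006]]
[[[-0.0002, 0.0002, 0.012], -0.0001], [[-0.0004, 0.0004, 0.0241], -0.0002], [[-0.0005, 0.0006, 0.0361], -0.0003], [[-0.0007, 0.0008, 0.0481], -0.0005], [[-0.0009, 0.001, 0.0602], -0.0006]]
-- (0.4837, -0.3978, 0.074, -102.6, 2)
```

Call:
send_rows(
  deltas=[
    [[0,0,0.012],0],
    [[0,0,0.024],0],
    [[-0.001,0.001,0.036],0],
    [[-0.001,0.001,0.048],0],
    [[-0.001,0.001,0.06],0],
  ],
)

```text
clock: 5.38
tool_pos: [0.4853, -0.3957, 0.122]
orientation: [-180.0, 0.0, -102.4]
force: [0.4, 0.6, -0.4]
opening: 0.0877
gripper_force: 0.0
```

Call:
send_rows(
  deltas=[
    [[0,0,0.012],0],
    [[0,0,0.024],0],
    [[-0.001,0.001,0.036],0],
    [[-0.001,0.001,0.048],0],
    [[-0.001,0.001,0.0595],0],
  ],
)

```text
clock: 5.8
tool_pos: [0.4843, -0.3955, 0.074]
orientation: [180.0, 0.0, -102.5]
force: [0.6, -0.4, -0.3]
opening: 0.0876
gripper_force: 0.0
```

Call:
send_rows(
  deltas=[
    [[0,0,0],0],
    [[0,0,0],0],
    [[0,0,0],0],
    [[0,0,0],0],
    [[0,0,0],0],
  ],
  gripper=0,
)

```text
clock: 6.22
tool_pos: [0.4846, -0.396, 0.0756]
orientation: [-179.9, -0.0, -102.5]
force: [0.1, 0.9, -0.1]
opening: 0.0596
gripper_force: 0.0
```

Call:
send_rows(
  deltas=[
    [[0,0,0],0],
    [[0,0,0],0],
    [[0,0,0],0],
    [[0,0,0],0],
    [[0,0,0],0],
  ],
)

```text
clock: 6.63
tool_pos: [0.4842, -0.3958, 0.0751]
orientation: [180.0, -0.0, -102.5]
force: [0.4, -0.3, -1.7]
opening: 0.0276
gripper_force: 30.0
```

```bash
python3 - <<'E'
from h import *
plan((.4842,-.3956,.0745,-102.5),[(.4842,-.3956,.19,-102.5,2),(.5185,-.162,.195,-135.2,3)])
E
```

```text
[[[-0.0, 0.0, -0.0144], -0.0], [[-0.0, 0.0, -0.0289], -0.0], [[-0.0, 0.0, -0.0433], -0.0], [[-0.0, 0.0, -0.0578], -0.0], [[-0.0, 0.0, -0.0722], -0.0]]
[[[-0.0, 0.0, -0.0144], -0.0], [[-0.0, 0.0, -0.0289], -0.0], [[-0.0, 0.0, -0.0433], -0.0], [[-0.0, 0.0, -0.0578], -0.0], [[-0.0, 0.0, -0.0722], -0.0]]
-- (0.4842, -0.3956, 0.19, -102.5, 2)
[[[-0.0196, 0.0014, -0.0004], 0.0242], [[-0.0392, 0.0028, -0.0008], 0.0484], [[-0.0589, 0.0043, -0.0013], 0.0727], [[-0.0785, 0.0057, -0.0017], 0.0969], [[-0.0981, 0.0071, -0.0021], 0.1211]]
[[[-0.019, 0.0051, -0.0004], 0.0242], [[-0.038, 0.0102, -0.0008], 0.0484], [[-0.057, 0.0153, -0.0013], 0.0727], [[-0.076, 0.0204, -0.0017], 0.0969], [[-0.095, 0.0255, -0.0021], 0.1211]]
[[[-0.0177, 0.0086, -0.0004], 0.0242], [[-0.0354, 0.0172, -0.0008], 0.0484], [[-0.0531, 0.0258, -0.0013], 0.0727], [[-0.0708, 0.0344, -0.0017], 0.0969], [[-0.0885, 0.043, -0.0021], 0.1211]]
-- (0.5185, -0.162, 0.195, -135.2, 3)
```

Call:
send_rows(
  deltas=[
    [[0,0,-0.007],0],
    [[0,0,-0.02],0],
    [[0,0,-0.035],0],
    [[0,0,-0.053],0],
    [[0,0,-0.072],0],
  ],
)

```text
clock: 7.05
tool_pos: [0.4841, -0.3957, 0.1338]
orientation: [180.0, 0.0, -102.5]
force: [0.5, 0.3, -3.4]
opening: 0.028
gripper_force: 30.0
```

Call:
send_rows(
  deltas=[
    [[0,0,-0.0145],0],
    [[0,0,-0.029],0],
    [[0,0,-0.043],0],
    [[0,0,-0.058],0],
    [[0,0,-0.072],0],
  ],
)

```text
clock: 7.47
tool_pos: [0.4842, -0.3957, 0.1913]
orientation: [180.0, 0.0, -102.5]
force: [-0.1, 0.2, -3.6]
opening: 0.028
gripper_force: 30.0
```

Call:
send_rows(
  deltas=[
    [[-0.02,0.0015,0],0.024],
    [[-0.039,0.003,-0.001],0.048],
    [[-0.059,0.004,-0.001],0.073],
    [[-0.0785,0.006,-0.002],0.097],
    [[-0.098,0.007,-0.002],0.121],
  ],
)

```text
clock: 7.88
tool_pos: [0.4957, -0.3173, 0.1923]
orientation: [180.0, 0.0, -113.5]
force: [-0.1, -0.4, -4.7]
opening: 0.0281
gripper_force: 30.0
```

Call:
send_rows(
  deltas=[
    [[-0.019,0.005,0],0.024],
    [[-0.038,0.01,-0.001],0.048],
    [[-0.057,0.015,-0.001],0.073],
    [[-0.076,0.02,-0.002],0.097],
    [[-0.095,0.0255,-0.002],0.121],
  ],
)

```text
clock: 8.3
tool_pos: [0.5073, -0.2394, 0.194]
orientation: [-180.0, -0.0, -124.4]
force: [-0.2, 0.2, -5.2]
opening: 0.0277
gripper_force: 30.0
```

Call:
send_rows(
  deltas=[
    [[-0.022,0.011,0],0.03],
    [[-0.042,0.021,-0.001],0.06],
    [[-0.061,0.03,-0.001],0.085],
    [[-0.077,0.038,-0.002],0.106],
    [[-0.0885,0.043,-0.002],0.121],
  ],
)

```text
clock: 8.72
tool_pos: [0.5188, -0.1611, 0.1956]
orientation: [-180.0, 0.0, -135.2]
force: [-0.0, -0.7, -4.0]
opening: 0.0278
gripper_force: 30.0
```

```bash
cat >> h.py <<'E'
def look(name,x0,x1,w,z0,z1,start,step,maskf):
    pass
def yellow(p,near,r=75):
    hsv=cv2.cvtColor(p["color"],cv2.COLOR_RGB2HSV); m=(hsv[...,0]>20)&(hsv[...,0]<34)&(hsv[...,1]>130)&(hsv[...,2]>60)
    yy,xx=np.mgrid[:420,:560]; m&=np.hypot(xx-near[0],yy-near[1])<r; return m
E
python3 - <<'E'
from h import *
o=ctrl.get_obs(); x,y,z=o["tool_pos"]; yaw=o["orientation"][2]; print(o["tool_pos"].round(4),o["orientation"].round(2),o["force"].round(1),o["opening"])
P={n:ctrl.snapshot(n) for n in("top","side")}
by=np.radians(yaw+180); ux,uy=np.cos(by),np.sin(by); zb=z-.072
out=np.zeros((600,800,3),np.uint8)
for i,(n,p) in enumerate(P.items()):
    r=ctrl.cut_out(p,"bar"); print(n,[(round(q["conf"],2),(np.array(q["xy"])*[560,420]).round(),q["pixels"].sum()) for q in r[:2]])
    c=w2px(p,(x+.09*ux,y+.09*uy,zb)); cx,cy=int(c[0]),int(c[1]); print(c, w2px(p,(x+.168*ux,y+.168*uy,zb+.034)),w2px(p,(.6625,-.019,.102)))
    cr=cv2.cvtColor(p["color"][cy-60:cy+60,cx-80:cx+80],cv2.COLOR_RGB2BGR)
    out[i*300:i*300+300,:400]=cv2.resize(cr,(400,300),interpolation=cv2.INTER_CUBIC)
    m=r[0]["pixels"][cy-60:cy+60,cx-80:cx+80]; cr=cr.copy(); cr[m]=(255,0,255)
    out[i*300:i*300+300,400:]=cv2.resize(cr,(400,300),interpolation=cv2.INTER_CUBIC)
cv2.imwrite("pics/hover.png",out)
E
```

```text
[ 0.5188 -0.1611  0.1956] [-1.7999e+02  2.0000e-02 -1.3523e+02] [-0.  -0.7 -4. ] 0.02778131877486792
top [(0.54, array([390., 217.]), np.int64(319))]
[346.19673132 178.79750608] [328.98518453 157.30618673] [319.33781906 154.58157046]
side [(0.92, array([243., 223.]), np.int64(1292))]
[251.43702547 232.80539794] [280.39132063 224.37247255] [293.01177982 241.19191184]
```

View pics/hover.png

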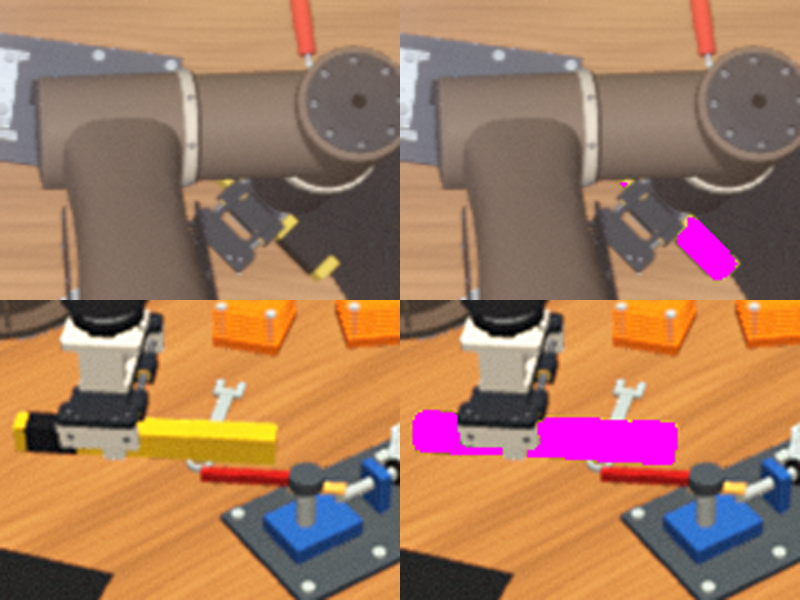

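```bash
cat > f.py <<'E'
from h import *
o=ctrl.get_obs(); x,y,z=o["tool_pos"]; by=np.radians(o["orientation"][2]+180)
P={n:ctrl.snapshot(n) for n in("top","side")}
def barP(a,l,zo,pt,yw):  # bar box: a=grip x along bar, l=lateral, zo=underside rel TCP, pitch, yaw error
    B=box(-.14,.14,.028,0,.034)-[a,0,.025]; c,s=np.cos(pt),np.sin(pt)
    B=B@np.array([[c,0,s],[0,1,0],[-s,0,c]])+[0,l,0.025+zo]
    return place(B,x,y,by+yw)+[0,0,z]
def run(n,win,free):
    p=P[n]; m=ctrl.cut_out(p,"bar")[0]["pixels"].astype(np.float32)
    base=dict(a=-.028,l=0,zo=-.072,pt=0,yw=0); st=dict(a=.004,l=.003,zo=.004,pt=.02,yw=.03)
    def cost(v):
        d=dict(base,**dict(zip(free,v))); return (np.abs(hullmask(p,barP(**d))-m)*win).sum()/(m*win).sum()
    x0=[base[k] for k in free]; S=np.array([x0]+[np.array(x0)+np.eye(len(free))[i]*st[free[i]] for i in range(len(free))])
    r=minimize(cost,x0,method="Nelder-Mead",options=dict(initial_simplex=S,xatol=1e-5,fatol=1e-5,maxiter=400))
    print(n,dict(zip(free,r.x.round(4))),"cost",round(r.fun,3),"from",round(cost(x0),3))
yy,xx=np.mgrid[:420,:560]
run("top",((xx>384)&(yy>206)&(xx<440)),["a","l"])
W=~((xx>187)&(xx<232))
run("side",W,["a","zo","pt"]); run("side",W,["a","l","yw"]);run("side",W,["a","zo"])
# lever, side view: angle with pivot fixed on candidates, fit lateral etc
p=P["side"]; m=lever_mask(p); L=box(.022,.115,.012,.088,.102)
v,f=fit([(p,m)],L,[.6625,-.019,-2.355],[.01,.01,.1]); print("lever side",v.round(4),np.degrees(v[2]),f)
print("axis pts top face: ",[w2px(p,place(np.array([[r,0,.102]]),.6635,-.0203,np.radians(-135.4))[0]).round(1) for r in(.03,.115)])
for r,c in ((0,0),): pass
cols=[c for c in range(253,287,6)]
print([(c,np.where(m[:,c]>0)[0].min(),np.where(m[:,c]>0)[0].max()) for c in cols])
mb=ctrl.cut_out(p,"bar")[0]["pixels"]; print([(c,np.where(mb[:,c])[0].min(),np.where(mb[:,c])[0].max()) for c in range(235,285,8)])
E
python3 f.py
```

```text
top {'a': np.float64(-0.027), 'l': np.float64(-0.0006)} cost 0.063 from 0.069
side {'a': np.float64(-0.0285), 'zo': np.float64(-0.0724), 'pt': np.float64(-0.0002)} cost 0.056 from 0.068
side {'a': np.float64(-0.0283), 'l': np.float64(-0.0006), 'yw': np.float64(-0.0011)} cost 0.056 from 0.068
side {'a': np.float64(-0.0276), 'zo': np.float64(-0.0724)} cost 0.056 from 0.068
lever side [ 0.6655 -0.0178 -2.371 ] -135.84634719110846 0.12553879618644714
axis pts top face:  [array([281.8, 241. ]), array([250.5, 239.3])]
[(253, np.int64(239), np.int64(244)), (259, np.int64(239), np.int64(244)), (265, np.int64(239), np.int64(245)), (271, np.int64(239), np.int64(245)), (277, np.int64(240), np.int64(245)), (283, np.int64(240), np.int64(246))]Traceback (most recent call last):
  File "f.py", line 27, in <module>
    mb=ctrl.cut_out(p,"bar")[0]["pixels"]; print([(c,np.where(mb[:,c])[0].min(),np.where(mb[:,c])[0].max()) for c in range(235,285,8)])
                                                     ~~~~~~~~~~~~~~~~~~~~~~~~^^
    return umr_minimum(a, axis, None, out, keepdims, initial, where)
ValueError: zero-size array to reduction operation minimum which has no identity
```

The bar sits within 1 mm of its expected pose, and both views put the lever at about -135.5° on the same line. I'm lowering in stages.

Call:
send_rows(
  deltas=[
    [[0,-0.0005,0.006],0.001],
    [[0,-0.001,0.012],0.003],
    [[0,-0.001,0.018],0.003],
    [[0,-0.001,0.024],0.003],
    [[0,-0.001,0.03],0.003],
  ],
)

```text
clock: 9.68
tool_pos: [0.5191, -0.1629, 0.1702]
orientation: [180.0, -0.0, -135.4]
force: [-0.6, 0.0, -3.8]
opening: 0.0281
gripper_force: 30.0
```

Call:
send_rows(
  deltas=[
    [[0,0.0005,0.004],0],
    [[0,0.001,0.008],0],
    [[0,0.001,0.013],0],
    [[0,0.001,0.017],0],
    [[0,0.001,0.021],0],
  ],
)

```text
clock: 10.1
tool_pos: [0.5187, -0.1623, 0.1539]
orientation: [-180.0, 0.0, -135.4]
force: [-0.5, 1.4, -4.3]
opening: 0.0281
gripper_force: 30.0
```

```bash
python3 - <<'E'
from h import *
o=ctrl.get_obs(); print(o["tool_pos"].round(4),o["orientation"].round(2),o["force"].round(1),o["moment"].round(2))
p=ctrl.snapshot("side")
cv2.imwrite("pics/seat.png",cv2.resize(cv2.cvtColor(p["color"][170:290,160:330],cv2.COLOR_RGB2BGR),(680,480),interpolation=cv2.INTER_CUBIC))
E
```

```text
[ 0.5187 -0.1623  0.1539] [-180.      0.   -135.43] [-0.5  1.4 -4.3] [ 0.03 -0.1   0.  ]
```

View pics/seat.png

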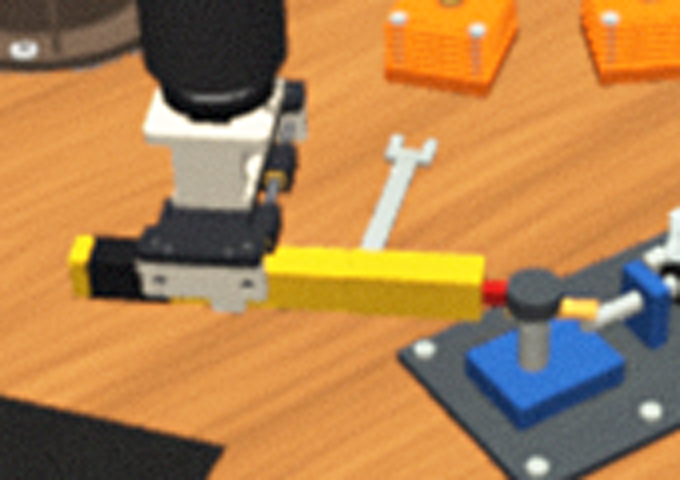

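The picture shows the bar over the lever: red enters the channel at crop (490,290), with the hub at (533,290) clear of the bar end. I'm starting the swing.

Call:
send_rows(
  deltas=[
    [[0,0.005,0],0.012],
    [[-0.0003,0.012,0],0.03],
    [[-0.001,0.022,0],0.055],
    [[-0.002,0.033,0],0.083],
    [[-0.0039,0.0443,0],0.1111],
  ],
)

```text
clock: 10.57
tool_pos: [0.4963, -0.1351, 0.1546]
orientation: [-179.9, 0.1, -145.7]
force: [4.2, -4.6, -6.9]
opening: 0.0277
gripper_force: 30.1
```

Call:
send_rows(
  deltas=[
    [[-0.0002,0.0089,0],0.0222],
    [[-0.0006,0.0178,0],0.0444],
    [[-0.0014,0.0267,0],0.0667],
    [[-0.0025,0.0355,0],0.0889],
    [[-0.0039,0.0443,0],0.1111],
  ],
)

```text
clock: 10.98
tool_pos: [0.4791, -0.1045, 0.1549]
orientation: [-179.9, 0.1, -155.7]
force: [4.8, -9.3, -6.3]
opening: 0.0278
gripper_force: 30.4
```

Call:
send_rows(
  deltas=[
    [[-0.0002,0.0089,0],0.0222],
    [[-0.0006,0.0178,0],0.0444],
    [[-0.0014,0.0267,0],0.0667],
    [[-0.0025,0.0355,0],0.0889],
    [[-0.0039,0.0443,0],0.1111],
  ],
)

```text
clock: 11.4
tool_pos: [0.467, -0.0713, 0.1549]
orientation: [-179.9, 0.1, -165.7]
force: [3.9, -12.2, -5.7]
opening: 0.0278
gripper_force: 30.4
```

Call:
send_rows(
  deltas=[
    [[-0.0002,0.0089,0],0.0222],
    [[-0.0006,0.0178,0],0.0444],
    [[-0.0014,0.0267,0],0.0667],
    [[-0.0025,0.0355,0],0.0889],
    [[-0.0039,0.0443,0],0.1111],
  ],
)

```text
clock: 11.82
tool_pos: [0.4608, -0.0366, 0.1548]
orientation: [-179.9, 0.0, -175.7]
force: [5.3, -15.3, -5.3]
opening: 0.0278
gripper_force: 30.4
```

Call:
send_rows(
  deltas=[
    [[-0.0002,0.0089,0],0.0222],
    [[-0.0006,0.0178,0],0.0444],
    [[-0.0014,0.0267,0],0.0667],
    [[-0.0025,0.0355,0],0.0889],
    [[-0.0039,0.0443,0],0.1111],
  ],
)

```text
clock: 12.23
tool_pos: [0.4607, -0.0014, 0.1547]
orientation: [-179.8, -0.0, 174.4]
force: [4.4, -16.1, -4.5]
opening: 0.0279
gripper_force: 30.3
```

Call:
send_rows(
  deltas=[
    [[-0.0002,0.0089,0],0.0222],
    [[-0.0006,0.0178,0],0.0444],
    [[-0.0014,0.0267,0],0.0667],
    [[-0.0025,0.0355,0],0.0889],
    [[-0.0039,0.0443,0],0.1111],
  ],
)

```text
clock: 12.65
tool_pos: [0.4668, 0.0333, 0.1544]
orientation: [-179.8, -0.0, 164.3]
force: [3.2, -16.1, -3.4]
opening: 0.0278
gripper_force: 30.2
```

Call:
send_rows(
  deltas=[
    [[-0.0002,0.0089,0],0.0222],
    [[-0.0006,0.0178,0],0.0444],
    [[-0.0014,0.0267,0],0.0667],
    [[-0.0025,0.0355,0],0.0889],
    [[-0.0039,0.0443,0],0.1111],
  ],
)

```text
clock: 13.07
tool_pos: [0.4788, 0.0666, 0.1543]
orientation: [-179.8, -0.0, 154.3]
force: [2.2, -13.1, -2.4]
opening: 0.0282
gripper_force: 30.2
```

```bash
python3 - <<'E'
from h import *
o=ctrl.get_obs(); x,y,z=o["tool_pos"]; print(o["tool_pos"].round(4),o["orientation"].round(2),o["force"].round(1),o["joint_pos"].round(1))
print(np.hypot(x-.664,y+.0195), np.degrees(np.arctan2(y+.0195,x-.664)))
E
```

```text
[0.4788 0.0666 0.1543] [-1.7977e+02 -3.0000e-02  1.5433e+02] [  2.2 -13.1  -2.4] [ 3.140e+01  1.080e+01 -3.350e+01  1.000e-01 -4.600e+01 -1.471e+02]
0.204190661222572 155.06470520422533
```

Call:
send_rows(
  deltas=[
    [[-0.0002,0.0089,0],0.0222],
    [[-0.0006,0.0178,0],0.0444],
    [[-0.0014,0.0267,0],0.0667],
    [[-0.0025,0.0355,0],0.0889],
    [[-0.0039,0.0443,0],0.1111],
  ],
)

```text
clock: 13.48
tool_pos: [0.4966, 0.0977, 0.1539]
orientation: [-179.8, -0.1, 144.3]
force: [-0.8, -6.7, -2.8]
opening: 0.0276
gripper_force: 30.1
```

Call:
send_rows(
  deltas=[
    [[0,0.0067,0],0.015],
    [[-0.0003,0.0133,0],0.03],
    [[-0.0008,0.02,0],0.045],
    [[-0.0014,0.0266,0],0.06],
    [[-0.0022,0.0333,0],0.075],
  ],
)

```text
clock: 13.9
tool_pos: [0.5148, 0.1202, 0.1545]
orientation: [180.0, 0.0, 137.7]
force: [-0.3, -0.1, -3.1]
opening: 0.0281
gripper_force: 29.9
```

```bash
python3 - <<'E'
from h import *
o=ctrl.get_obs(); x,y,z=o["tool_pos"]; print(o["tool_pos"].round(4),o["orientation"].round(2),o["force"].round(1),o["moment"].round(2),o["joint_pos"].round(1))
print(np.hypot(x-.664,y+.0195), np.degrees(np.arctan2(y+.0195,x-.664)))
p=ctrl.snapshot("side")
cv2.imwrite("pics/swing.png",cv2.resize(cv2.cvtColor(p["color"][140:290,200:400],cv2.COLOR_RGB2BGR),(800,600),interpolation=cv2.INTER_CUBIC))
E
```

```text
[0.5148 0.1202 0.1545] [1.7997e+02 1.0000e-02 1.3769e+02] [-0.3 -0.1 -3.1] [ 0.01 -0.1  -0.01] [  34.4   14.6  -28.1   -0.   -47.3 -166.7]
0.20439316712011688 136.8851200764208
```

View pics/swing.png

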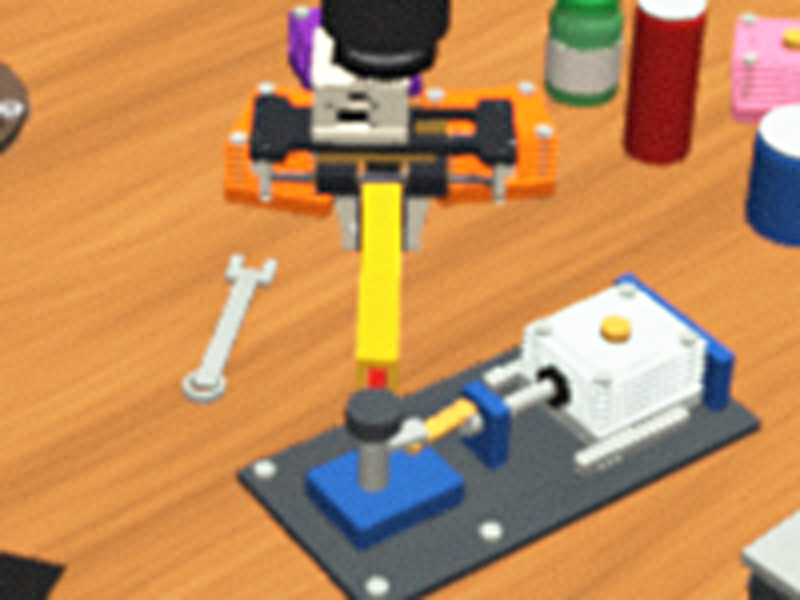

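The picture shows the head at the fence (crop 620,350). The lever is inside the channel at (377,378), and the force has dropped to zero, so it has snapped. I'll give one gentle nudge to confirm the stop, then return to centre.

Call:
send_rows(
  deltas=[
    [[0,0.0013,0],0.003],
    [[0,0.0026,0],0.006],
    [[0,0.004,0],0.009],
    [[0,0.0053,0],0.012],
    [[0,0.0067,0],0.015],
  ],
)

```text
clock: 14.37
tool_pos: [0.5183, 0.1239, 0.1542]
orientation: [180.0, -0.0, 136.4]
force: [-0.2, 0.1, -3.8]
opening: 0.0279
gripper_force: 29.9
```

There's no contact force, and the bar is centred at the closed angle of about 135.6°. I'm lifting straight off.

Call:
send_rows(
  deltas=[
    [[0,0,-0.006],0],
    [[0,0,-0.015],0],
    [[0,0,-0.026],0],
    [[0,0,-0.038],0],
    [[0,0,-0.05],0],
  ],
)

```text
clock: 14.78
tool_pos: [0.5185, 0.124, 0.1956]
orientation: [180.0, 0.0, 136.5]
force: [-0.0, -0.4, -4.1]
opening: 0.0278
gripper_force: 29.9
```

Call:
send_rows(
  deltas=[
    [[0,0,-0.008],0],
    [[0,0,-0.016],0],
    [[0,0,-0.024],0],
    [[0,0,-0.032],0],
    [[0,0,-0.037],0],
  ],
)

```text
clock: 15.2
tool_pos: [0.5185, 0.124, 0.2246]
orientation: [180.0, 0.0, 136.5]
force: [0.0, -0.4, -3.9]
opening: 0.0276
gripper_force: 29.9
```

```bash
python3 - <<'E'
from h import *
o=ctrl.get_obs(); x,y,z=o["tool_pos"]; yaw=o["orientation"][2]; print(o["tool_pos"].round(4),o["orientation"].round(2),o["force"].round(1),o["joint_pos"].round(1))
p=ctrl.snapshot("side"); m=lever_mask(p); print(m.sum())
ang=[]
L=box(.022,.115,.012,.088,.102)
for a in np.arange(120,160,1.): ang.append((np.abs(hullmask(p,place(L,.664,-.0195,np.radians(a)))-m).sum()/m.sum(),a))
print(sorted(ang)[:4])
cv2.imwrite("pics/lift.png",cv2.resize(cv2.cvtColor(p["color"][140:290,200:400],cv2.COLOR_RGB2BGR),(800,600),interpolation=cv2.INTER_CUBIC))
# mat, by darkness in side view
M=ctrl.cut_out(p,"mat")[0]["pixels"].astype(np.float32)
v,f=fit([(p,M)],box(-.15,.15,.2,0,.003),[.489,-.379,np.radians(33)],[.01,.01,.05]); print("mat",v.round(4),np.degrees(v[2]),f)
E
```

```text
[0.5185 0.124  0.2246] [1.7997e+02 1.0000e-02 1.3648e+02] [ 0.  -0.4 -3.9] [  34.5   10.4  -22.7    0.   -56.8 -168.1]
99.0
[(np.float32(0.3181818), np.float64(135.0)), (np.float32(0.31944445), np.float64(136.0)), (np.float32(0.4760101), np.float64(134.0)), (np.float32(0.48674244), np.float64(137.0))]
mat [ 0.4888 -0.3738  0.5679] 32.53760466142637 0.01849181577563286
```

View pics/lift.png

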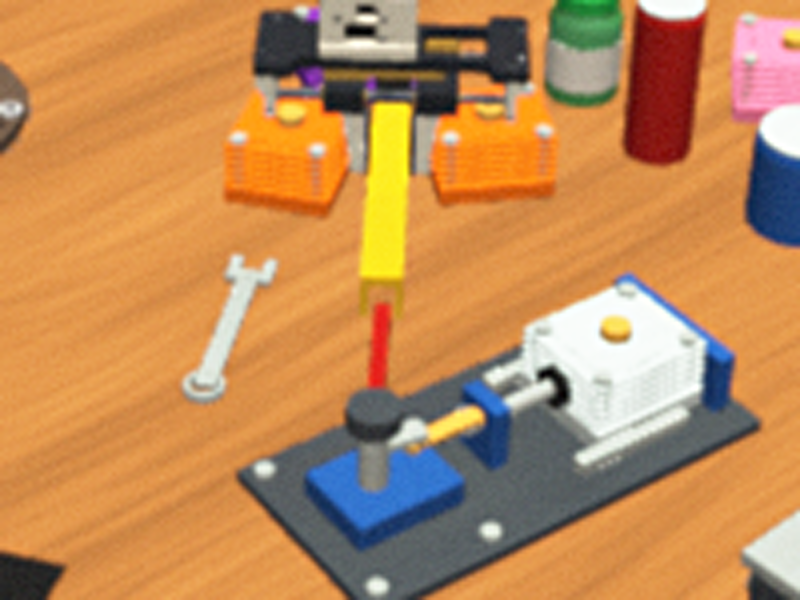

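The lever stays at about 135.5° after lift-off, where closed is expected at about 135.7°: red at crop (380,340), head on the fence. Now I'll carry the bar back to the mat, centred at about (0.489,-0.376) with yaw 32.5°.

```bash
python3 - <<'E'
from h import *
plan((.5185,.124,.2246,-223.5),[(.50,-.13,.225,-185,2),(.4654,-.3905,.16,-147.5,3)])
E
```

```text
[[[-0.0202, -0.0246, -0.0001], -0.0428], [[-0.0404, -0.0492, -0.0001], -0.0856], [[-0.0605, -0.0739, -0.0002], -0.1283], [[-0.0807, -0.0985, -0.0002], -0.1711], [[-0.1009, -0.1231, -0.0003], -0.2139]]
[[[-0.0109, -0.0299, -0.0001], -0.0428], [[-0.0219, -0.0598, -0.0001], -0.0856], [[-0.0328, -0.0897, -0.0002], -0.1283], [[-0.0437, -0.1196, -0.0002], -0.1711], [[-0.0547, -0.1495, -0.0003], -0.2139]]
-- (0.5, -0.13, 0.225, -185, 2)
[[[0.001, -0.0219, 0.0054], -0.0278], [[0.002, -0.0438, 0.0108], -0.0556], [[0.0029, -0.0656, 0.0163], -0.0833], [[0.0039, -0.0875, 0.0217], -0.1111], [[0.0049, -0.1094, 0.0271], -0.1389]]
[[[0.0057, -0.0211, 0.0054], -0.0278], [[0.0114, -0.0423, 0.0108], -0.0556], [[0.0171, -0.0634, 0.0163], -0.0833], [[0.0228, -0.0846, 0.0217], -0.1111], [[0.0285, -0.1057, 0.0271], -0.1389]]
[[[0.0101, -0.0194, 0.0054], -0.0278], [[0.0203, -0.0388, 0.0108], -0.0556], [[0.0304, -0.0582, 0.0163], -0.0833], [[0.0405, -0.0777, 0.0217], -0.1111], [[0.0507, -0.0971, 0.0271], -0.1389]]
-- (0.4654, -0.3905, 0.16, -147.5, 3)
```

Call:
send_rows(
  deltas=[
    [[-0.015,-0.018,0],-0.032],
    [[-0.035,-0.043,0],-0.075],
    [[-0.057,-0.07,0],-0.12],
    [[-0.079,-0.0965,0],-0.168],
    [[-0.101,-0.123,0],-0.214],
  ],
)

```text
clock: 15.72
tool_pos: [0.5087, -0.0042, 0.2233]
orientation: [-180.0, -0.0, 156.0]
force: [0.5, -0.3, -4.2]
opening: 0.0277
gripper_force: 29.9
```

Call:
send_rows(
  deltas=[
    [[-0.011,-0.03,0],-0.043],
    [[-0.022,-0.06,0],-0.086],
    [[-0.033,-0.09,0],-0.128],
    [[-0.044,-0.12,0],-0.171],
    [[-0.055,-0.15,0],-0.214],
  ],
)

```text
clock: 16.13
tool_pos: [0.4995, -0.1318, 0.2233]
orientation: [-180.0, -0.0, 175.2]
force: [0.8, 0.5, -3.0]
opening: 0.0278
gripper_force: 29.9
```

Call:
send_rows(
  deltas=[
    [[0.001,-0.022,0.005],-0.028],
    [[0.002,-0.044,0.011],-0.056],
    [[0.003,-0.066,0.016],-0.083],
    [[0.004,-0.0875,0.022],-0.111],
    [[0.005,-0.109,0.027],-0.139],
  ],
)

```text
clock: 16.55
tool_pos: [0.4879, -0.2179, 0.2014]
orientation: [180.0, -0.1, -172.4]
force: [0.1, 0.1, -2.7]
opening: 0.0281
gripper_force: 29.9
```

Call:
send_rows(
  deltas=[
    [[0.006,-0.021,0.005],-0.028],
    [[0.0115,-0.042,0.011],-0.056],
    [[0.017,-0.063,0.016],-0.083],
    [[0.023,-0.085,0.022],-0.111],
    [[0.0285,-0.106,0.027],-0.139],
  ],
)

```text
clock: 16.97
tool_pos: [0.4764, -0.3049, 0.1797]
orientation: [180.0, -0.1, -159.9]
force: [0.6, -0.4, -3.8]
opening: 0.0282
gripper_force: 29.9
```

Call:
send_rows(
  deltas=[
    [[0.01,-0.02,0.005],-0.028],
    [[0.02,-0.039,0.011],-0.056],
    [[0.03,-0.059,0.016],-0.083],
    [[0.041,-0.08,0.022],-0.111],
    [[0.051,-0.097,0.027],-0.139],
  ],
)

```text
clock: 17.38
tool_pos: [0.4647, -0.392, 0.1579]
orientation: [179.9, -0.0, -147.4]
force: [1.2, -0.6, -3.9]
opening: 0.0274
gripper_force: 29.9
```

```bash
python3 - <<'E'
from h import *
o=ctrl.get_obs(); print(o["tool_pos"].round(4),o["orientation"].round(2),o["force"].round(1),o["joint_pos"].round(1))
plan((*o["tool_pos"],o["orientation"][2]),[(.4654,-.3905,.082,-147.5,2),(.4654,-.3905,.0755,-147.5,1)])
E
```

```text
[ 0.4647 -0.392   0.1579] [ 1.7995e+02 -4.0000e-02 -1.4736e+02] [ 1.2 -0.6 -3.9] [-21.8  21.  -17.7   0.  -51.3 -35.6]
[[[-0.0002, 0.0001, 0.0095], 0.0002], [[-0.0003, 0.0002, 0.019], 0.0003], [[-0.0005, 0.0004, 0.0285], 0.0005], [[-0.0007, 0.0005, 0.0379], 0.0006], [[-0.0009, 0.0006, 0.0474], 0.0008]]
[[[-0.0002, 0.0001, 0.0095], 0.0002], [[-0.0003, 0.0002, 0.019], 0.0003], [[-0.0005, 0.0004, 0.0285], 0.0005], [[-0.0007, 0.0005, 0.0379], 0.0006], [[-0.0009, 0.0006, 0.0474], 0.0008]]
-- (0.4654, -0.3905, 0.082, -147.5, 2)
[[[-0.0, 0.0, 0.0016], -0.0], [[-0.0, 0.0, 0.0033], -0.0], [[-0.0, 0.0, 0.0049], -0.0], [[-0.0, 0.0, 0.0065], -0.0], [[-0.0, 0.0, 0.0081], -0.0]]
-- (0.4654, -0.3905, 0.0755, -147.5, 1)
```

Call:
send_rows(
  deltas=[
    [[0,0,0.01],0],
    [[0,0,0.02],0],
    [[-0.001,0.001,0.03],0],
    [[-0.001,0.001,0.04],0],
    [[-0.001,0.001,0.05],0],
  ],
)

```text
clock: 17.8
tool_pos: [0.4654, -0.3891, 0.1181]
orientation: [180.0, -0.0, -147.4]
force: [-0.4, 0.1, -4.8]
opening: 0.028
gripper_force: 29.9
```

Call:
send_rows(
  deltas=[
    [[0,0,0.011],0],
    [[0,0,0.022],0],
    [[0,0,0.031],0],
    [[-0.001,0.001,0.039],0],
    [[-0.001,0.001,0.045],0],
  ],
)

```text
clock: 18.22
tool_pos: [0.4655, -0.3885, 0.082]
orientation: [180.0, -0.0, -147.5]
force: [0.7, 0.6, -4.6]
opening: 0.0278
gripper_force: 29.9
```

Call:
send_rows(
  deltas=[
    [[0,0,0.0015],0],
    [[0,0,0.003],0],
    [[0,0,0.0045],0],
    [[0,0,0.006],0],
    [[0,0,0.007],0],
  ],
)

```text
clock: 18.63
tool_pos: [0.4658, -0.3889, 0.0776]
orientation: [-180.0, 0.0, -147.5]
force: [-0.2, -0.1, -4.7]
opening: 0.0279
gripper_force: 29.9
```

Call:
send_rows(
  deltas=[
    [[0,0,0.0005],0],
    [[0,0,0.001],0],
    [[0,0,0.0015],0],
    [[0,0,0.002],0],
    [[0,0,0.002],0],
  ],
)

```text
clock: 19.05
tool_pos: [0.4656, -0.3888, 0.0757]
orientation: [180.0, -0.0, -147.5]
force: [-0.0, 0.2, -4.9]
opening: 0.0278
gripper_force: 29.9
```

Call:
send_rows(
  deltas=[
    [[0,0,0.0004],0],
    [[0,0,0.0008],0],
    [[0,0,0.001],0],
    [[0,0,0.001],0],
    [[0,0,0.001],0],
  ],
)

```text
clock: 19.47
tool_pos: [0.4656, -0.3889, 0.0751]
orientation: [-180.0, 0.0, -147.5]
force: [-1.3, 0.9, -2.5]
opening: 0.0281
gripper_force: 29.9
```

The force drops from about -4.9 N to -2.5 N, so the bar is touching the mat. I'll release and lift.

Call:
send_rows(
  deltas=[
    [[0,0,0],0],
    [[0,0,0],0],
    [[0,0,0],0],
    [[0,0,0],0],
    [[0,0,0],0],
  ],
  gripper=1,
)

```text
clock: 19.88
tool_pos: [0.4658, -0.3889, 0.0752]
orientation: [-180.0, 0.0, -147.5]
force: [-0.6, -0.7, 0.6]
opening: 0.0557
gripper_force: 0.0
```

Call:
send_rows(
  deltas=[
    [[0,0,0],0],
    [[0,0,0],0],
    [[0,0,0],0],
    [[0,0,0],0],
    [[0,0,0],0],
  ],
)

```text
clock: 20.3
tool_pos: [0.4656, -0.3888, 0.075]
orientation: [180.0, -0.0, -147.5]
force: [-0.3, -0.4, 0.1]
opening: 0.0859
gripper_force: 0.0
```

Call:
send_rows(
  deltas=[
    [[0,0,-0.01],0],
    [[0,0,-0.03],0],
    [[0,0,-0.06],0],
    [[0,0,-0.09],0],
    [[0,0,-0.12],0],
  ],
)

```text
clock: 20.72
tool_pos: [0.4654, -0.3887, 0.1725]
orientation: [180.0, -0.0, -147.5]
force: [-0.3, -0.6, -0.2]
opening: 0.0876
gripper_force: 0.0
```

Call:
send_rows(
  deltas=[
    [[0,0,-0.03],0],
    [[0,0,-0.06],0],
    [[0,0,-0.09],0],
    [[0,0,-0.11],0],
    [[0,0,-0.12],0],
  ],
)

```text
clock: 21.13
tool_pos: [0.4662, -0.3892, 0.2705]
orientation: [-179.8, 0.1, -147.5]
force: [0.3, -0.3, -1.0]
opening: 0.0878
gripper_force: 0.0
```

```bash
python3 - <<'E'
from h import *
o=ctrl.get_obs(); print(o["tool_pos"].round(4),o["force"].round(1),o["opening"],o["qvel"].round(2))
p=ctrl.snapshot("side"); save(p,"final.png")
m=ctrl.cut_out(p,"bar")[0]["pixels"].astype(np.float32)
v,f=fit([(p,m)],box(-.14,.14,.028,.003,.037),[.489,-.374,np.radians(32.5)],[.01,.01,.05]); print("bar",v.round(4),np.degrees(v[2]),f)
m=lever_mask(p); L=box(.022,.115,.012,.088,.102)
print(sorted((np.abs(hullmask(p,place(L,.664,-.0195,np.radians(a)))-m).sum()/m.sum(),a) for a in np.arange(120,160,1.))[:3])
E
```

```text
[ 0.4662 -0.3892  0.2705] [ 0.3 -0.3 -1. ] 0.08775571121493121 [-0.08 -2.58  5.47 -0.66 -9.61 -0.03]
bar [ 0.4905 -0.3732  0.5508] 31.56033726276176 0.06464867293834686
[(np.float32(0.31760204), np.float64(136.0)), (np.float32(0.33163264), np.float64(135.0)), (np.float32(0.4815051), np.float64(137.0))]
```

View pics/final.png

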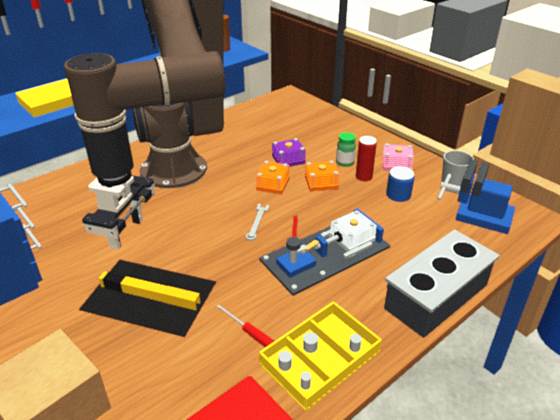

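The bar lies flat along the mat at (102,275)–(200,300), and the gripper is clear above it. The lever is closed at (295,225), the head is on the fence at (355,230), and the bystanders are where they were. I'll let the arm settle and hand in.

Call:
send_rows(
  deltas=[
    [[0,0,0],0],
    [[0,0,0],0],
    [[0,0,0],0],
    [[0,0,0],0],
    [[0,0,0],0],
  ],
)

```text
clock: 21.65
tool_pos: [0.4654, -0.3887, 0.2661]
orientation: [179.9, -0.0, -147.5]
force: [-0.4, 1.1, -0.6]
opening: 0.0874
gripper_force: 0.0
```

```bash
python3 -c "
from plant import ctrl
print(ctrl.close_job())"
```

```text
the job is handed in; nothing more can be done
None
```

The job is handed in at 21.7 s: the clamp is snapped shut with the cylinder head against the blue fence, the bar lies flat on the mat, the bystanders are where they were, and the hand-in call returned no verdict.

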